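# Lay the drilling template on the sloping pile and close the side stop

## Robot

A 6-joint arm with a two-finger parallel gripper is mounted at the origin on the work surface. World frame = base frame: x ahead of the robot, y to its left, z up, the work surface at z = 0. Lengths are in m, angles in degrees, forces in N, time in s.
With the tool pointing down it reaches from about 0.4 to 0.825 m from the base axis. Payload 7 kg.
Tool frame: the origin (TCP) lies between the finger pads; the fingertips stand 19 mm ahead of it and the grasp point (between the pads) is the TCP; z points along the fingers, y is the line along which they close (so a half turn about z gives the same grasp; the last joint's range is limited). The gripper opens to 88 mm and grips with 3 to 60 N. Pads are 19 mm wide; open, the fingers measure 130 mm over their backs; the gripper's body (78 mm by 193 mm) begins 47 mm behind the grasp point.
Start: joints at [16.507, 20.546, 0.682, 0, -70.136, -16.507], TCP at [0.675, -0, 0.246] pointing down, gripper open.
Joint ranges: [-176.03, 176.03], [-82.01, 121.73], [-58.28, 71.71], [-173.87, 95.51], [-174.79, -0.11], [-173.66, 173.66]. Speed limits (degrees/s): [136.94, 136.94, 172.46, 180, 180, 180].

## Interface

Orientations are given as [roll, pitch, yaw] about the fixed x, y, z axes, in that order (R = Rz(yaw) Ry(pitch) Rx(roll)).
In Python, from plant import get_obs, snapshot, close_job, spot_in, spot_point gives the robot as it stands.
- The arm moves only by the tool play_rows, never from a script. Its argument "plan" is a list of rows, each a list of 6 numbers: the shift along the tool's x, y, z in cm, then the turn, a rotation vector about the tool's x, y, z in degrees. A call has 1 to 20 rows; each row shifts and turns the commanded pose from where the row before left it, along the tool's axes as they then stand; what a row does not reach is not made up. A row lasts 1/12 s, in which the tool goes at most 41.7 mm and 7.16 degrees, less where a joint would pass 70% of its speed; a pose out of reach is approached as far as the arm can. A call is refused whole if a number of a shift passes 4.17 or a number of a turn 7.16, either way. A call with a gripper value outside its range is refused whole. "grip" is the finger opening in cm, from 0 to 8.76, set as the call begins (left out, the last holds). The fingers move at their own pace and stop on an object; the grip force is fixed at half the most. Time passes only in rows, so rows that do not move let the fingers close. It gives the time, the measured TCP pose, the force, the opening and the grip force at its end, in the units of the state.
- get_obs(): the state, without advancing time (a new reading comes with each control period).
- snapshot(name): name is "scene" or "side" or "wrist"; returns a dict with "frame" (400x640x3 uint8, red, green, blue), "fx", "fy", "cx", "cy" (pixels), "position" and "attitude" of the camera in the world. Camera axes: x right, y down, z forward; pixel columns grow to the right and rows downward; lengths in m; the calibration is good to about 2 mm. A picture is of the moment at which its call begins. There is no depth.
- close_job(): hands the job in; it is judged then, once.
Trained networks look in the newest picture that a camera, given by its name, has taken for a name from the list of things; names that differ only in an ending like _2 or _b are one class to them, and where a whole thing is asked for, a point or a joint stands for the part that bears it (a point fixed in the world has none). Each returns a list of dicts, best first, with "score" (0 to 1); they miss things now and then, are a little off and sometimes report something else, mostly with a low value. They report only what shows in the picture. A call takes as long as a camera call. They do not tell look-alikes from the thing itself.
- spot_in(camera, thing): "position" ([x, y, z] in m, in world coordinates, good to about 4 mm: the middle of the surface that is visible of it).
- spot_point(camera, thing): "position" ([x, y, z] in m, in world coordinates, good to about 4 mm: a listed point, or the origin of a listed thing).
The state is a dict: "clock": time; "joint_pos": joint angles; "qvel": joint speeds; "tau": joint torques, N m; "tool_pos": TCP position; "orientation": TCP orientation; "force": force on the tool from outside, world axes, zero at the start; "moment": the same for the moment, N m; "opening": finger opening in m; "gripper_force": force on a finger pad.
Only numpy, scipy, OpenCV 4.12 (cv2) and the standard library are available. Lean on these libraries where they do the work, as an engineer would, in place of code of your own. Each camera call takes 0.05 s, during which the arm holds its last target. There are 200 camera calls.

## Task

Pick up the drilling template by its yellow grip bar and lower it gently onto the pile of aluminium blanks in the sloping blue stand until you feel it touch, flat and squarely on top of the pile; do not drop it, and do not press hard. Let go of it, then slide the red-tabbed side stop fully in towards the pile so that the template is boxed in. Leave everything else on the bench where it is.

Things in the scene. Friction and masses are not known exactly. Their poses are not given: they have to be found in the camera images.
- template: Drilling template, 0.4 kg: a steel plate 120 (its x) x 100 (its y) x 10 mm (z) with four brass bushes, and on it a yellow grip bar 80 mm long along x, 24 mm wide in y, from 10 to 56 mm above the plate's underside, centred. Origin: centre of its underside; z up. Starts flat on the bench, in one of two spots to the robot's right.
- bed: Sloping bed of the blue drilling stand, fixed; placed and turned differently each run. Origin: centre of its surface, 88 mm above the bench. z is the bed's normal, leaning 0.48 rad (27.5 deg) from vertical back towards the robot; x points up the slope; y is level, towards the side stop. The template is to lie with its x along the bed's x, either way round.
- pile_foot (a point): Middle of the foot of the pile of aluminium blanks (same point as the bed's origin). The pile is 120 mm (bed x) x 100 mm (bed y) and cannot slide. Its top is parallel to the bed and 18 to 50 mm above it along the bed's z: another height each run, not given; find it by touch or sight. The top blank is springy: it gives about 0.4 mm per newton, 7 mm at most.
- lower_fence (a point): Middle of the top inner edge of the steel fence at the lower end of the bed, 66 mm high along the bed's z, inner face at bed x = -62 mm. A centred template clears it by 2 mm; it may also rest against it. The uphill end is open.
- side_fence (a point): Middle of the top inner edge of the steel side fence, 66 mm high along the bed's z, inner face at bed y = -53 mm. A centred template clears it by 3 mm.
- side_stop (a joint): The side stop's travel in m: 0 fully out, 0.05 fully in (its end stop). It slides level along the bed's -y; the cheek's inner face (70 mm long, from 2 to 64 mm above the bed) lies at bed y = 103 mm minus the travel, so 53 mm when fully in. Friction about 2 N, stays where it is left. Starts 0 to 0.015. If the template lies a little too far towards it, it pushes the template square.
- side_stop_tab (a point): Centre of the top face of the red tab by which the side stop is slid. The tab is 40 mm (bed x) x 14 mm (bed y), and stands along the bed's normal, free for 85 mm down from this point. It moves with the stop; at bed (0, 151 mm - travel, 100 mm).
- tape_roll: Bystander: roll of masking tape, 104 mm across, 48 mm high, lying flat in the other one of the two spots. Origin: centre of its underside.
- hacksaw: Bystander: hacksaw with yellow handle lying on the left, 390 mm long along its x, up to 30 mm high. Origin: underside, near its middle.
- jar: Bystander: amber glass jar, 60 mm across, 75 mm high, behind. Origin: centre of its underside.
- offcut: Bystander: wood offcut 85 x 45 x 32 mm. Origin: centre of its underside.
- marker: Bystander: marker pen 120 mm long along its x, 14 mm thick. Origin: underside, middle.
- clamp: Bystander: red and black bar clamp lying along its y, 200 mm long, 24 mm high. Origin: underside, middle.
Things that resemble listed ones, but are neither listed nor needed, are in the scene too. Leave any black or turquoise look-alike of the template alone.

How it is judged (in metres and radians):
On the way, in this order (a step that is already met when the one before it is completed fails the run):
1. the template, still held in the fingers, has been lowered flat and square onto the pile and touches it (contact force between template and bed above 0.4 N and contact force between the fingers and template above 0.5 N and angle between the z axis of template and the z axis of bed, either way round below 0.14 rad and x of template in the frame of bed between -0.012 and 0.018 m and y of template in the frame of bed between -0.014 and 0.018 m and angle between the x axis of template and the x axis of bed, either way round below 0.15 rad), for 0.1 s.
2. the template is let go and lies flat on the pile (contact force between template and bed above 0.4 N and contact force between the fingers and template below 0.1 N and angle between the z axis of template and the z axis of bed, either way round below 0.06 rad and linear speed of template below 0.02 m/s), for 0.3 s.
3. the side stop is slid fully in (value of joint side_stop above 0.046 m), for 0.2 s.
At the end, for the whole second after the job is handed in: The side stop is within 4 mm of fully in; the template lies at rest and let go on the pile, flat on it within 0.06 rad, square to the bed within 0.08 rad, centred on it within 8 mm across and from 10 mm below to 15 mm above centre along the slope (value of joint side_stop above 0.046 m and contact force between template and bed above 0.4 N and contact force between the fingers and template below 0.1 N and angle between the z axis of template and the z axis of bed, either way round below 0.06 rad and angle between the x axis of template and the x axis of bed, either way round below 0.08 rad and x of template in the frame of bed between -0.01 and 0.015 m and y of template in the frame of bed between -0.008 and 0.008 m and linear speed of template below 0.01 m/s); the robot touches nothing.
It fails at once if the template is dropped or pressed onto the pile with more than 45 N (contact force between template and bed above 45 N).
It fails at once if a bystander is moved more than 30 mm (distance of any of tape_roll, hacksaw, jar, offcut, marker, clamp from where it was at the start of the episode above 0.03 m).
It also fails if it takes over 64 s, if anything falls off the work surface, if the arm or the gripper's body presses on something with over 40 N, if the wrist force passes 120 N, or if a joint passes its speed limit or range.

## Working session

There is one attempt and no reset: what is moved stays moved. The work goes in short steps, Python scripts to look and compute and a tool call to move; the robot and the scene stay as the last step left them, time stands still between calls to the robot, and variables do not carry over. Pictures are saved under pics/ and viewed, at most 10 in all, crops included, and the job is handed in when it is done.

Besides the shell and the picture viewer there is one more tool, called as name(argument=value, ...), one argument or row to a line, values as JSON. play_rows: Moves the arm, as the interface text tells. Its arguments: {"type":"object","properties":{"plan":{"type":"array","items":{"type":"array","items":{"type":"number"}}},"grip":{"type":"number"}},"required":["plan"]}

```bash
mkdir -p pics; cat > h.py <<'E'
import numpy as np,cv2
from plant import *
def snap(c,f=None):
    s=snapshot(c)
    if f: cv2.imwrite('pics/'+f,s['frame'][:,:,::-1])
    return s
def show(c,things,fn=spot_point,n=3):
    for t in things:
        for d in fn(c,t)[:n]: print(c,t,np.round(d['position'],3),round(d['score'],2))
E
python3 - <<'E'
from h import *
for c in ['scene','side']:
    s=snap(c,c+'0.png'); print(c,s['position'],s['attitude'],s['fx'])
    show(c,['template','bed','pile_foot','lower_fence','side_fence','side_stop_tab','tape_roll'])
a=cv2.imread('pics/scene0.png');b=cv2.imread('pics/side0.png')
o=get_obs();print({k:np.round(v,3) for k,v in o.items()})
E
```

```text
scene [ 1.24857159 -0.23970608  1.28045078] [-146.13274023    0.61820416   70.41943006] 384.44870721464076
scene template [ 0.479 -0.19   0.002] 0.87
scene template [ 0.338 -0.025  0.   ] 0.78
scene template [0.331 0.226 0.004] 0.53
scene bed [0.543 0.109 0.089] 0.73
scene bed [ 0.704 -0.38  -0.   ] 0.71
scene bed [0.474 0.245 0.177] 0.57
scene pile_foot [0.537 0.112 0.088] 0.8
scene side_stop_tab [0.474 0.243 0.175] 0.77
scene side_stop_tab [ 0.55  -0.404  0.004] 0.44
scene tape_roll [ 0.552 -0.401 -0.002] 0.66
scene tape_roll [ 0.339 -0.472  0.002] 0.41
side [ 0.03013506 -1.00537653  0.79151841] [-121.91618412    1.04714533  -25.68164988] 392.81619969659243
side template [ 0.478 -0.192  0.002] 0.83
side template [ 0.34  -0.025 -0.002] 0.77
side template [0.544 0.11  0.089] 0.54
side bed [0.545 0.109 0.087] 0.98
side bed [0.47  0.249 0.173] 0.6
side pile_foot [0.54  0.107 0.088] 0.67
side lower_fence [0.454 0.099 0.118] 0.98
side side_fence [0.471 0.247 0.173] 0.72
side side_fence [0.522 0.052 0.145] 0.61
side side_stop_tab [0.471 0.245 0.173] 0.8
side tape_roll [ 0.55  -0.402  0.004] 0.89
{'clock': np.float64(0.8), 'joint_pos': array([ 16.508,  20.543,   0.681,  -0.   , -70.134, -16.505]), 'qvel': array([-0.013,  0.008, -0.012,  0.035,  0.028,  0.021]), 'tau': array([ 0.0000e+00, -5.8228e+01,  2.9328e+01,  7.0020e+00,  1.2000e-02,
        0.0000e+00]), 'tool_pos': array([ 0.675, -0.   ,  0.246]), 'orientation': array([-1.79997e+02,  1.00000e-03, -8.99980e+01]), 'force': array([-0.537, -0.607, -0.224]), 'moment': array([0.03 , 0.013, 0.018]), 'gripper_force': np.float64(0.0), 'opening': np.float64(0.087)}
```

View pics/scene0.png

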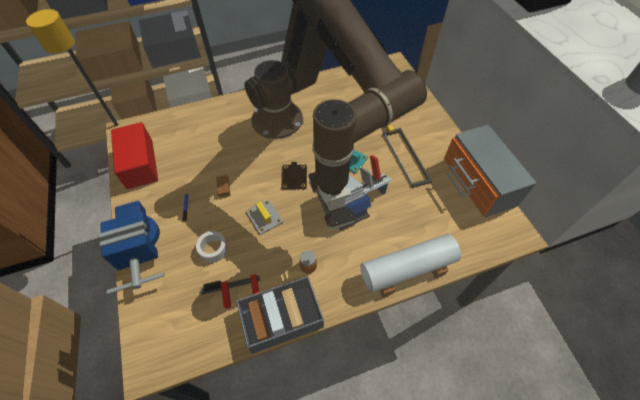

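View pics/side0.png

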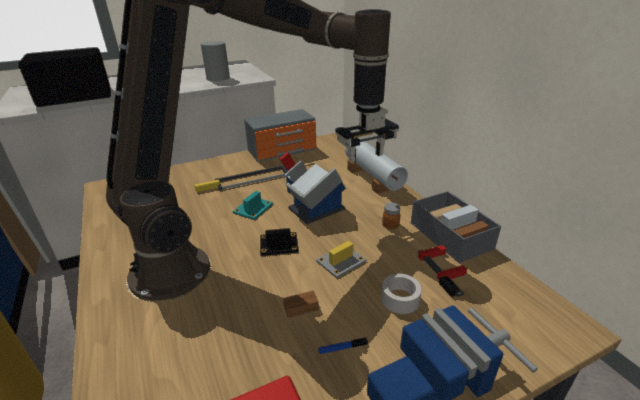

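The scene view shows the template (yellow bar) at about (265,213) px, the stand at about (345,205) and the tape at (210,247). In the side view the template is at (341,257) px. That matches the network's template position of (0.479, -0.19). The black and turquoise look-alikes are separate objects.

play_rows(
  plan=[
    [2.4,2.4,0.5,0,0,0],
    [2.4,2.4,0.5,0,0,0],
    [2.4,2.4,0.5,0,0,0],
    [2.4,2.4,0.5,0,0,0],
    [2.4,2.4,0.5,0,0,0],
    [2.4,2.4,0.5,0,0,0],
    [2.4,2.4,0.5,0,0,0],
    [2.2,2.4,0.5,0,0,0],
    [0,0,0,0,0,0],
    [0,0,0,0,0,0],
  ],
)

```text
clock: 1.63
tool_pos: [0.4818, -0.1911, 0.2059]
orientation: [-180.0, -0.0, -90.1]
force: [1.0, 0.8, 0.3]
opening: 0.0873
gripper_force: 0.0
```

```bash
python3 - <<'E'
from h import *
from scipy.spatial.transform import Rotation as Ro
s=snap('wrist','w1.png'); show('wrist',['template'])
o=get_obs();print(o['tool_pos'],o['orientation'])
hsv=cv2.cvtColor(s['frame'],cv2.COLOR_RGB2HSV)
m=cv2.inRange(hsv,(20,120,120),(33,255,255))
n,l,st,ce=cv2.connectedComponentsWithStats(m)
i=1+np.argmax(st[1:,4]);c=cv2.findContours((l==i).astype('uint8'),cv2.RETR_EXTERNAL,2)[0][0]
box=cv2.boxPoints(cv2.minAreaRect(c));print(st[i],box)
# attitude as rpy -> world of camera axes
R=Ro.from_euler('xyz',s['attitude'],degrees=True).as_matrix()
P=[]
for u,v in box:
    d=R@np.array([(u-s['cx'])/s['fx'],(v-s['cy'])/s['fy'],1]);P.append(s['position']+d*(0.056-s['position'][2])/d[2])
P=np.array(P);print(P,P.mean(0))
for k in range(2):
    e=P[k+1]-P[k];print(np.linalg.norm(e),np.degrees(np.arctan2(e[1],e[0])))
E
```

```text
wrist template [ 0.478 -0.194  0.003] 0.83
wrist template [ 0.341 -0.023  0.   ] 0.73
[ 0.48350347 -0.1900626   0.20603955] [-1.79937040e+02 -8.74069101e-03 -9.00159482e+01]
[ 286  174   80   37 1703] [[285.30508 189.80322]
 [361.6119  173.21478]
 [366.27798 194.67868]
 [289.97116 211.26712]]
[[ 0.52114888 -0.19394     0.056     ]
 [ 0.44505861 -0.21056511  0.056     ]
 [ 0.43971643 -0.18874117  0.056     ]
 [ 0.51717893 -0.17147529  0.056     ]] [ 0.48077571 -0.19118039  0.056     ]
0.07788532146991561 -167.67502913924707
0.0224682710361876 103.75469189829609
```

View pics/w1.png

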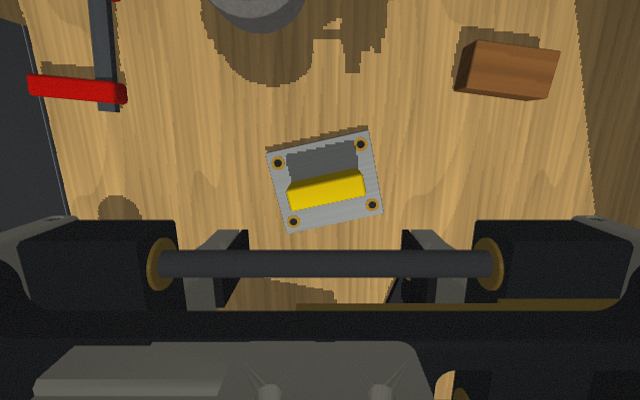

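The wrist view shows the yellow bar from (285,190) to (366,195) px, centred at about (326,192). Its axis lies about 12.5° from world x, and the plate around it is free. I'll turn the tool +77.4° about its own z while descending.

play_rows(
  plan=[
    [0,0,0.5,0,0,6.5],
    [0,0,0.5,0,0,6.5],
    [0,0,0.5,0,0,6.5],
    [0,0,0.5,0,0,6.5],
    [0,0,0.5,0,0,6.5],
    [0,0,0.5,0,0,6.5],
    [0,0,0.5,0,0,6.5],
    [0,0,0.5,0,0,6.5],
    [0,0,0.5,0,0,6.5],
    [0,0,0.5,0,0,6.5],
    [0,0,0.5,0,0,6.5],
    [0,0,0.5,0,0,6],
    [0,0,0,0,0,0],
    [0,0,0,0,0,0],
  ],
)

```text
clock: 2.9
tool_pos: [0.4836, -0.1895, 0.1454]
orientation: [180.0, -0.0, -167.2]
force: [0.4, 0.2, 0.4]
opening: 0.0877
gripper_force: 0.0
```

```bash
python3 - <<'E'
from h import *
from scipy.spatial.transform import Rotation as Ro
o=get_obs();print(o['tool_pos'],o['orientation'],o['joint_pos'])
R=Ro.from_euler('xyz',o['orientation'],degrees=True).as_matrix()
print('shift cm',R.T@(np.array([.480,-.191,.038])-o['tool_pos'])*100)
s=snap('wrist','w2.png');print(s['position'],R.T@(s['position']-o['tool_pos']));show('wrist',['template'])
E
```

```text
[ 0.48363165 -0.18946465  0.14539925] [ 1.79999757e+02 -2.90521972e-02 -1.67247366e+02] [ 2.81422394e-01  1.11987021e+01 -2.66610015e+01  7.64333025e-03
 -5.21687158e+01 -7.75334774e+01]
shift cm [ 0.3826521  -0.06962767 10.74012008]
[ 0.41802416 -0.20279626  0.28333794] [ 0.06700188  0.00148018 -0.13790473]
wrist template [ 0.479 -0.194  0.006] 0.72
wrist template [ 0.337 -0.025 -0.001] 0.61
```

View pics/w2.png

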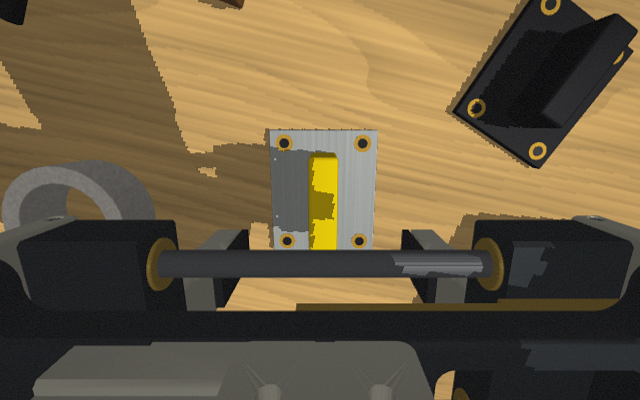

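The plate edges now stand upright in the wrist view, with the bushes at (284,143), (362,143), (287,240) and (359,240) px. The bar at about (323,200) lies between the fingers, so I'll descend and close.

play_rows(
  plan=[
    [0.2,0,1.2,0,0,0],
    [0.2,0,1.2,0,0,0],
    [0,0,1.2,0,0,0],
    [0,0,1.2,0,0,0],
    [0,0,1.2,0,0,0],
    [0,0,1.2,0,0,0],
    [0,0,1.2,0,0,0],
    [0,0,1.2,0,0,0],
    [0,0,1.1,0,0,0],
    [0,0,0,0,0,0],
    [0,0,0,0,0,0],
  ],
)

```text
clock: 3.92
tool_pos: [0.4792, -0.1909, 0.0386]
orientation: [180.0, -0.0, -167.4]
force: [-0.2, 0.3, 0.6]
opening: 0.0877
gripper_force: 0.0
```

play_rows(
  plan=[
    [0,0,0,0,0,0],
    [0,0,0,0,0,0],
    [0,0,0,0,0,0],
    [0,0,0,0,0,0],
    [0,0,0,0,0,0],
    [0,0,0,0,0,0],
    [0,0,0,0,0,0],
    [0,0,0,0,0,0],
    [0,0,0,0,0,0],
    [0,0,0,0,0,0],
  ],
  grip=1.5,
)

```text
clock: 4.75
tool_pos: [0.4791, -0.1909, 0.0385]
orientation: [-180.0, -0.0, -167.5]
force: [-0.0, -4.2, -1.4]
opening: 0.0267
gripper_force: 3.6
```

play_rows(
  plan=[
    [0,0,0,0,0,0],
    [0,0,0,0,0,0],
    [0,0,0,0,0,0],
    [0,0,-0.5,0,0,0],
    [0,0,-1,0,0,0],
    [0,0,-2,0,0,0],
    [0,0,-2,0,0,0],
    [0,0,-2,0,0,0],
    [0,0,-2,0,0,0],
    [0,0,-2,0,0,0],
    [0,0,-2,0,0,0],
    [0,0,-2,0,0,0],
    [0,0,-2,0,0,0],
    [0,0,-2,0,0,0],
    [0,0,-2,0,0,0],
    [0,0,-1,0,0,0],
    [0,0,0,0,0,0],
    [0,0,0,0,0,0],
  ],
)

```text
clock: 6.25
tool_pos: [0.4787, -0.1906, 0.2633]
orientation: [180.0, 0.0, -167.5]
force: [-0.6, 0.4, -5.1]
opening: 0.0237
gripper_force: 30.0
```

```bash
python3 - <<'E'
from h import *
for c in ['scene','side','wrist']:
    s=snap(c,c+'3.png')
    show(c,['template','bed','pile_foot','lower_fence','side_fence','side_stop_tab'],n=2)
o=get_obs();print(o['tool_pos'],o['orientation'],o['joint_pos'],o['force'],o['moment'])
E
```

```text
scene template [0.331 0.224 0.001] 0.87
scene template [ 0.48  -0.186  0.227] 0.65
scene bed [0.544 0.11  0.089] 0.73
scene pile_foot [0.544 0.11  0.09 ] 0.89
scene lower_fence [0.454 0.095 0.115] 0.86
scene side_fence [0.521 0.056 0.145] 0.74
scene side_stop_tab [0.476 0.248 0.174] 0.83
side template [ 0.478 -0.192  0.227] 0.97
side template [ 0.34  -0.025 -0.002] 0.9
side bed [0.545 0.111 0.089] 0.9
side bed [ 0.363  0.442 -0.   ] 0.21
side pile_foot [0.539 0.108 0.093] 0.58
side lower_fence [0.453 0.098 0.118] 0.67
side side_fence [0.52  0.052 0.147] 0.59
side side_fence [ 0.729 -0.106  0.002] 0.43
side side_stop_tab [0.471 0.248 0.175] 0.8
wrist template [ 0.482 -0.192  0.228] 0.86
wrist template [ 0.342 -0.022 -0.   ] 0.72
wrist side_stop_tab [ 0.548 -0.405 -0.003] 0.48
[ 0.47906408 -0.19087175  0.26359189] [ 1.79998952e+02  5.48077950e-03 -1.67501108e+02] [ 1.09410864e-01  4.73464289e+00 -1.75374431e+01 -2.37733175e-03
 -6.77227858e+01 -7.76096173e+01] [-0.1919809  -0.15557333 -5.1221078 ] [ 0.03710622 -0.12236657  0.03336342]
```

View pics/scene3.png

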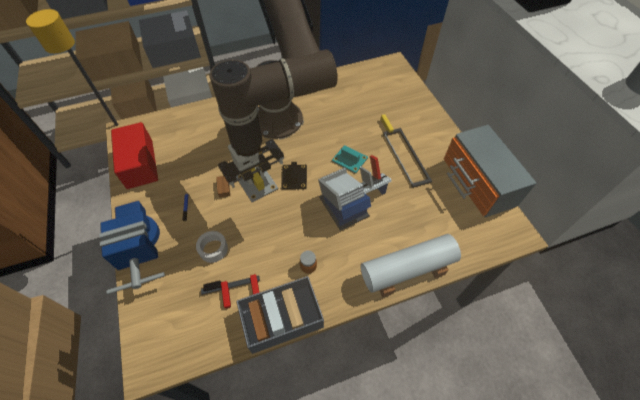

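The template is held level at about (258,180) px. The stand is clear at about (345,200), with its red tab at about (376,165). Next I fit the bed pose and compute the approach.

```bash
cat >> h.py <<'E'
from scipy.spatial.transform import Rotation as Ro
from scipy.optimize import least_squares
def bedR(psi): return Ro.from_euler('zy',[psi,0]).as_matrix()@Ro.from_euler('y',-0.48).as_matrix()
pts=dict(f=np.array([[.543,.109],[.537,.112],[.545,.109],[.540,.107],[.544,.110],[.544,.110],[.545,.111],[.539,.108]]).mean(0),
 t=np.array([[.474,.243],[.471,.245],[.476,.248],[.471,.248]]).mean(0),
 l=np.array([[.454,.099],[.454,.095],[.453,.098]]).mean(0), s=np.array([[.522,.052],[.521,.056],[.52,.052]]).mean(0))
def res(p):
    R=bedR(p[2]);o=np.array([p[0],p[1],.088]);g=lambda *q:(o+R@np.array(q))[:2]
    return np.concatenate([g(0,0,0)-pts['f'],g(0,.151-p[3],.1)-pts['t'],g(-.062,0,.066)-pts['l'],g(0,-.053,.066)-pts['s']])
fit=least_squares(res,[.54,.11,.15,.005]).x
O=np.array([fit[0],fit[1],.088]);B=bedR(fit[2])
T=B@np.diag([-1,1,-1])
def goto(q,Rt=T):
    o=get_obs();R=Ro.from_euler('xyz',o['orientation'],degrees=True).as_matrix()
    print('bed pos mm',np.round(B.T@(o['tool_pos']-O)*1000,1),'world target',np.round(O+B@q,4))
    print('shift cm (in tool now)',np.round(R.T@(O+B@q-o['tool_pos'])*100,2),'in target axes',np.round(Rt.T@(O+B@q-o['tool_pos'])*100,2))
    print('rotvec',np.round(np.degrees(Ro.from_matrix(R.T@Rt).as_rotvec()),2),'F bed',np.round(B.T@o['force'],2),o['clock'])
E
python3 - <<'E'
from h import *
print(fit,np.degrees(fit[2]),res(fit)*1000);goto(np.array([.003,0,.168]))
E
```

```text
[0.54106062 0.11020686 0.15659231 0.0062541 ] 8.972078494695682 [-1.06438123  0.70686377 -0.12586211 -0.01987193  2.96862673 -0.45595631
 -1.7783834  -0.23103553]
bed pos mm [ -14.9 -287.7  205.7] world target [0.4671 0.0985 0.2384]
shift cm (in tool now) [-5.09 28.51  2.52] in target axes [-1.79 28.77  3.77]
rotvec [  0.85 -27.49   3.46] F bed [-2.56 -0.12 -4.44] 7.3
```

play_rows(
  plan=[
    [-0.2,1.5,0,0,0,0],
    [-0.5,2.7,0,0,0,0],
    [-0.5,2.7,0,0,0,0],
    [-0.5,2.7,0,0,0,0],
    [-0.5,2.7,0,0,0,0],
    [-0.5,2.7,0,0,0,0],
    [-0.5,2.7,0,0,0,0],
    [-0.5,2.7,0,0,0,0],
    [-0.5,2.7,0,0,0,0],
    [-0.5,2.7,0,0,0,0],
    [-0.3,2.7,0,0,0,0],
    [0,0,0,0.1,-3.9,0.5],
    [0,0,0,0.1,-3.9,0.5],
    [0,0,0,0.1,-3.9,0.5],
    [0,0,0,0.1,-3.9,0.5],
    [0,0,0,0.1,-3.9,0.5],
    [0,0,0,0.1,-3.9,0.5],
    [0,0,0,0.1,-3.9,0.5],
    [0,0,0,0,0,0],
    [0,0,0,0,0,0],
  ],
)

```text
clock: 8.97
tool_pos: [0.4649, 0.0969, 0.2628]
orientation: [179.9, 27.2, -171.0]
force: [0.5, 1.0, -3.7]
opening: 0.0238
gripper_force: 30.0
```

```bash
python3 - <<'E'
from h import *
goto(np.array([.003,0,.140])); print(get_obs()['joint_pos'])
for c in ['scene','side']:
    s=snap(c,c+'4.png')
    show(c,['template','pile_foot','lower_fence','side_fence','side_stop_tab'],n=1)
a=cv2.imread('pics/side4.png')[120:280,220:420];cv2.imwrite('pics/side4c.png',cv2.resize(a,None,fx=4,fy=3.75)[:600])
E
```

```text
bed pos mm [ 12.1  -1.3 190.8] world target [0.4798 0.1005 0.2136]
shift cm (in tool now) [0.89 0.12 5.08] in target axes [0.91 0.13 5.08]
rotvec [ 0.09 -0.28 -0.  ] F bed [-1.16  0.88 -3.56] 8.9667
[  46.12885662  -16.40555504  -51.66246547   28.10158681  -35.7321779
 -147.3975546 ]
scene template [0.482 0.103 0.227] 0.86
scene pile_foot [0.539 0.114 0.089] 0.62
scene lower_fence [0.458 0.099 0.116] 0.78
scene side_fence [0.522 0.055 0.146] 0.96
scene side_stop_tab [0.474 0.244 0.176] 0.89
side template [ 0.34  -0.025 -0.001] 0.74
side pile_foot [ 0.338 -0.47   0.   ] 0.74
side lower_fence [0.458 0.096 0.119] 0.66
side side_fence [0.523 0.052 0.146] 0.6
side side_stop_tab [ 0.55  -0.402  0.003] 0.53
```

View pics/side4c.png

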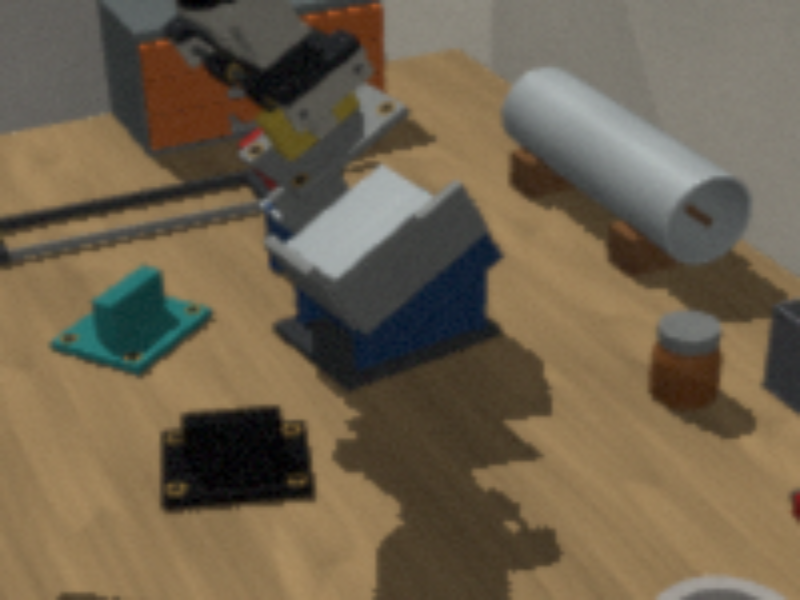

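The crop shows the tilted template at about (330,150) px, parallel above the pile at about (360,225), with the fences clear. I'll go down, biased slightly uphill and away from the side fence, to just above the highest possible pile.

play_rows(
  plan=[
    [0.3,0.1,0.5,0.1,-0.3,0],
    [0.3,0.1,1,0,0,0],
    [0.1,0.1,1.2,0,0,0],
    [0,0,1.2,0,0,0],
    [0,0,1.2,0,0,0],
    [0,0,1,0,0,0],
    [0,0,1,0,0,0],
    [0,0,0.8,0,0,0],
    [0,0,0,0,0,0],
    [0,0,0,0,0,0],
  ],
)

```text
clock: 10.4
tool_pos: [0.4985, 0.1054, 0.1948]
orientation: [179.9, 27.1, -171.1]
force: [-0.4, -0.4, -4.4]
opening: 0.0238
gripper_force: 30.0
```

```bash
python3 - <<'E'
from h import *
goto(np.array([.005,.002,.091]))
E
```

```text
bed pos mm [ 11.3   1.9 114.5] world target [0.5036 0.1063 0.171 ]
shift cm (in tool now) [0.62 0.01 2.35] in target axes [0.63 0.01 2.35]
rotvec [ 0.08 -0.43 -0.09] F bed [-2.42 -0.36 -3.68] 10.4
```

play_rows(
  plan=[
    [0.2,0,0.4,0,-0.2,0],
    [0.2,0,0.4,0,-0.2,0],
    [0.2,0,0.4,0,0,0],
    [0,0,0.4,0,0,0],
    [0,0,0.4,0,0,0],
    [0,0,0,0,0,0],
    [0,0,0,0,0,0],
  ],
)

```text
clock: 10.98
tool_pos: [0.5076, 0.106, 0.1838]
orientation: [179.6, 26.6, -171.1]
force: [0.8, 0.5, -4.2]
opening: 0.0239
gripper_force: 30.0
```

```bash
python3 - <<'E'
from h import *
goto(np.array([.005,.002,.091]))
E
```

```text
bed pos mm [ 14.4   1.1 100.5] world target [0.5036 0.1063 0.171 ]
shift cm (in tool now) [0.92 0.08 0.96] in target axes [0.94 0.09 0.95]
rotvec [ 0.36 -0.91 -0.08] F bed [-1.16  0.34 -4.16] 10.9833
```

```bash
python3 - <<'E'
from h import *
o=get_obs();print(o['joint_pos'],o['tau'])
E
```

```text
[  35.91498181   -5.03642724  -58.21840322   42.64847977  -16.92457872
 -155.87484428] [-1.41944291e-02 -1.86560744e+01  2.64653921e+01  4.32000518e+00
  9.97859314e-01  2.86851930e-03]
```

Joint 3 has run into its range limit (-58.28°), so the arm can't reach this pose in this configuration. I'll fit a small kinematic model from the logged poses to find a workable grasp pitch or arm branch.

```bash
cat > kin.py <<'E'
from h import *
D=[([16.507,20.546,.682,0,-70.136,-16.507],[.675,0,.246],[-180,0,-90]),
([.2814,11.1987,-26.661,.0076,-52.1687,-77.5335],[.48363,-.18946,.1454],[180,-.03,-167.247]),
([.1094,4.7346,-17.5374,-.0024,-67.7228,-77.6096],[.47906,-.19087,.26359],[180,.005,-167.501]),
([46.1289,-16.4056,-51.6625,28.1016,-35.7322,-147.3976],[.4649,.0969,.2628],[179.9,27.2,-171.0]),
([35.915,-5.0364,-58.2184,42.6485,-16.9246,-155.8748],[.5076,.106,.1838],[179.6,26.6,-171.1])]
E_=lambda a,v:Ro.from_euler(a,v,degrees=True).as_matrix()
def fk(q,P,s4):
    h0,a1,b,L1,L2,e,d,L6,f=P
    A=E_('y',q[1]-q[2]);W=A@E_('x',s4*q[3]);V=W@E_('y',-q[4])
    p=np.array([a1,b,0])+E_('y',q[1])@[0,0,L1]+A@[L2,0,e]+W@[0,d,0]+V@[L6,0,f]
    return np.array([0,0,h0])+E_('z',q[0])@p,E_('z',q[0])@V@E_('x',-q[5])
# constant tool rotation from pose 0 (model R * C = tool R)
C=fk(D[0][0],[0]*9,1)[1].T@E_('xyz',D[0][2])
def err(P,s4): return np.concatenate([fk(q,P,s4)[0]-p for q,p,_ in D])
P0=[.3,0,0,.5,.5,0,-.19,.25,0]
s4=min([1,-1],key=lambda s:sum(np.linalg.norm(fk(q,P0,s)[1]@C-E_('xyz',a)) for q,_,a in D))
reg=lambda P:np.concatenate([err(P,s4),1e-3*(P-P0)])
P=least_squares(reg,P0).x
lo=np.array([-176,-82,-58.2,-173.8,-174.7,-.2]);
lo=np.array([-176,-82,-58.2,-173.8,-174.7,-173.6]);hi=np.array([176,121.7,71.7,95.5,-.2,173.6])
def ik(p,R,q0):
    r=lambda q:np.concatenate([(fk(q,P,s4)[0]-p)*10,((fk(q,P,s4)[1]@C-R)*2).ravel()])
    s=least_squares(r,np.clip(q0,lo+.1,hi-.1),bounds=(lo,hi),x_scale=50);return s.x,np.abs(s.fun).max()
E
python3 - <<'E'
from kin import *
print(s4,P.round(4),np.abs(err(P,s4)).max(),[np.linalg.norm(fk(q,P,s4)[1]@C-E_('xyz',a)).round(4) for q,_,a in D])
rng=np.random.default_rng(0)
for pitch in [0,-10,-20,-27.5]:   # tool leans less than the bed normal
  for flip in [0,180]:
    Rt=B@E_('y',pitch)@np.diag([-1,1,-1])@E_('z',flip)
    sols=[]
    for k in range(25):
        q,e=ik(O+B@np.array([.004,.001,.035+.038]),Rt,rng.uniform(lo,hi))
        if e<.01 and not any(np.abs(q-x).max()<2 for x in sols): sols.append(q)
    print(pitch,flip,Rt[:,2].round(2),[s.round(0) for s in sols])
E
```

```text
-1 [ 1.992e-01 -3.000e-04  1.000e-04  6.015e-01  4.641e-01  0.000e+00
 -1.919e-01  3.589e-01 -2.000e-04] 0.00022729344777661087 [np.float64(0.0), np.float64(0.0), np.float64(0.0), np.float64(0.001), np.float64(0.0004)]
0 0 [ 0.46  0.07 -0.89] []
0 180 [ 0.46  0.07 -0.89] []
-10 0 [ 0.6   0.09 -0.79] []
-10 180 [ 0.6   0.09 -0.79] []
-20 0 [ 0.73  0.11 -0.68] []
-20 180 [ 0.73  0.11 -0.68] []
-27.5 0 [ 0.81  0.13 -0.57] [array([  -7.,   -1.,  -44., -116.,  -14.,   36.])]
-27.5 180 [ 0.81  0.13 -0.57] [array([  -7.,   -1.,  -44., -116.,  -14., -144.])]
```

```bash
python3 - <<'E'
from kin import *
rng=np.random.default_rng(1)
q0=np.array(D[2][0])
for pitch in [0,5,10,15,20,27.5]:
    Rt=B@E_('y',pitch)@np.diag([-1,1,-1])
    for z in [.018,.05,.11]:
      sols=[]
      for k in range(14):
        q,e=ik(O+B@np.array([.004,.001,z+.038]),Rt,q0+[10,0,-10,15,20,-60] if k==0 else rng.uniform(lo,hi))
        if e<.01 and not any(np.abs(q-x).max()<2 for x in sols): sols.append(q)
      print(pitch,z,[list(s.round(0)) for s in sols])
# bench pick with tool leaning by pitch: tool frame = template frame pitched
for pitch in [10,15,20,27.5]:
  for yaw in [-167.5]:
    for sg in [1,-1]:
      R=E_('z',yaw)@np.diag([1,-1,-1])@E_('y',sg*pitch)
      q,e=ik(np.array([.479,-.191,.038]),R,q0); print(pitch,sg,R[:,2].round(2),q.round(0),round(e,4))
E
```

```text
0 0.018 []
0 0.05 []
0 0.11 [[np.float64(43.0), np.float64(-12.0), np.float64(-57.0), np.float64(35.0), np.float64(-26.0), np.float64(-153.0)]]
5 0.018 [[np.float64(34.0), np.float64(1.0), np.float64(-57.0), np.float64(41.0), np.float64(-15.0), np.float64(-154.0)]]
5 0.05 [[np.float64(39.0), np.float64(-3.0), np.float64(-54.0), np.float64(31.0), np.float64(-22.0), np.float64(-147.0)]]
5 0.11 [[np.float64(43.0), np.float64(-10.0), np.float64(-50.0), np.float64(23.0), np.float64(-34.0), np.float64(-142.0)]]
10 0.018 [[np.float64(38.0), np.float64(4.0), np.float64(-47.0), np.float64(20.0), np.float64(-25.0), np.float64(-136.0)]]
10 0.05 [[np.float64(39.0), np.float64(-0.0), np.float64(-46.0), np.float64(17.0), np.float64(-30.0), np.float64(-134.0)]]
10 0.11 [[np.float64(42.0), np.float64(-7.0), np.float64(-43.0), np.float64(15.0), np.float64(-40.0), np.float64(-133.0)]]
15 0.018 [[np.float64(37.0), np.float64(6.0), np.float64(-40.0), np.float64(11.0), np.float64(-34.0), np.float64(-126.0)]]
15 0.05 [[np.float64(38.0), np.float64(2.0), np.float64(-39.0), np.float64(10.0), np.float64(-38.
[... 678 characters left out ...]
9.0), np.float64(-26.0), np.float64(0.0), np.float64(-55.0), np.float64(-115.0)]]
27.5 0.11 [[np.float64(35.0), np.float64(4.0), np.float64(-24.0), np.float64(0.0), np.float64(-62.0), np.float64(-116.0)]]
10 1 [-0.17 -0.04 -0.98] [  2.  24. -28.   3. -48. -81.] 0.0
10 -1 [ 0.17  0.04 -0.98] [ -2.  16. -38.  -6. -27. -71.] 0.0
15 1 [-0.25 -0.06 -0.97] [  2.  26. -25.   3. -54. -82.] 0.0
15 -1 [ 0.25  0.06 -0.97] [ -3.  15. -39. -11. -22. -65.] 0.0
20 1 [-0.33 -0.07 -0.94] [  3.  29. -22.   4. -59. -83.] 0.0
20 -1 [ 0.33  0.07 -0.94] [ -6.  14. -39. -19. -19. -55.] 0.0
27.5 1 [-0.45 -0.1  -0.89] [  3.  33. -18.   5. -67. -84.] 0.0
27.5 -1 [ 0.45  0.1  -0.89] [-12.  14. -36. -37. -19. -32.] 0.0
```

The model fits to 0.2 mm. It shows that gripping the bar pitched about 18° relative to the plate makes the placing pose comfortably reachable. I'll retract, set the template back on its spot and regrip.

play_rows(
  plan=[
    [0,0,-1,0,0,0],
    [0,0,-1.5,0,0,0],
    [0,0,-1.5,0,0,0],
    [0,0,-1.5,0,0,0],
    [0,0,-1.5,0,0,0],
    [0,0,-1.5,0,0,0],
    [0,0,-0.5,0,0,0],
    [0,0,0,0,3.8,0],
    [0,0,0,0,3.8,0],
    [0,0,0,0,3.8,0],
    [0,0,0,0,3.8,0],
    [0,0,0,0,3.8,0],
    [0,0,0,0,3.8,0],
    [0,0,0,0,3.8,0],
    [0,0,0,0,0,0],
  ],
)

```text
clock: 12.23
tool_pos: [0.4698, 0.1, 0.2635]
orientation: [179.7, -0.2, -171.0]
force: [1.4, 0.7, -3.8]
opening: 0.0239
gripper_force: 30.0
```

```bash
cat >> h.py <<'E'
def to(p,Rt):
    o=get_obs();R=Ro.from_euler('xyz',o['orientation'],degrees=True).as_matrix()
    print('pos',o['tool_pos'].round(4),'shift tool now',np.round(R.T@(p-o['tool_pos'])*100,2),'target axes',np.round(Rt.T@(p-o['tool_pos'])*100,2),'rotvec',np.round(np.degrees(Ro.from_matrix(R.T@Rt).as_rotvec()),2),'F',o['force'].round(2),o['clock'].round(2))
BR=Ro.from_euler('xyz',[180,0,-167.5],degrees=True).as_matrix()
E
python3 -c "
from h import *
to(np.array([.479,-.191,.0385]),BR)"
```

```text
Traceback (most recent call last):
  File "h.py", line 29, in to
    print('pos',o['tool_pos'].round(4),'shift tool now',np.round(R.T@(p-o['tool_pos'])*100,2),'target axes',np.round(Rt.T@(p-o['tool_pos'])*100,2),'rotvec',np.round(np.degrees(Ro.from_matrix(R.T@Rt).as_rotvec()),2),'F',o['force'].round(2),o['clock'].round(2))
                                                                                                                                                                                                                                               ^^^^^^^^^^^^^^^^
AttributeError: 'float' object has no attribute 'round'
```

```bash
sed -i "s/o\['clock'\].round(2)/o['clock']/" h.py; python3 -c "
from h import *
to(np.array([.479,-.191,.0385]),BR)"
```

```text
pos [0.4698 0.1    0.2635] shift tool now [  3.57 -29.01  22.34] target axes [  5.4 -28.6  22.5] rotvec [ 0.35 -0.19 -3.49] F [ 1.43  0.69 -3.83] 12.2333
```

play_rows(
  plan=[
    [0,0,0,0.35,-0.2,-3.5],
    [0.5,-2.6,0,0,0,0],
    [0.5,-2.6,0,0,0,0],
    [0.5,-2.6,0,0,0,0],
    [0.5,-2.6,0,0,0,0],
    [0.5,-2.6,0,0,0,0],
    [0.5,-2.6,0,0,0,0],
    [0.5,-2.6,2,0,0,0],
    [0.5,-2.6,2,0,0,0],
    [0.5,-2.6,2,0,0,0],
    [0.5,-2.6,2,0,0,0],
    [0.4,-2.6,2,0,0,0],
    [0,0,2,0,0,0],
    [0,0,2,0,0,0],
    [0,0,2,0,0,0],
    [0,0,2,0,0,0],
    [0,0,2,0,0,0],
    [0,0,1,0,0,0],
    [0,0,0,0,0,0],
    [0,0,0,0,0,0],
  ],
)

```text
clock: 13.9
tool_pos: [0.4783, -0.1914, 0.0543]
orientation: [-180.0, 0.2, -167.4]
force: [0.0, 0.3, -4.8]
opening: 0.0235
gripper_force: 30.0
```

```bash
python3 -c "
from h import *
to(np.array([.479,-.191,.0385]),BR)"
```

```text
pos [ 0.4783 -0.1914  0.0543] shift tool now [-0.07  0.02  1.58] target axes [-0.08  0.02  1.58] rotvec [-0.01  0.22  0.11] F [ 0.03  0.32 -4.79] 13.9
```

play_rows(
  plan=[
    [0,0,0.4,0,0.2,0.1],
    [0,0,0.4,0,0,0],
    [0,0,0.4,0,0,0],
    [0,0,0.2,0,0,0],
    [0,0,0.15,0,0,0],
    [0,0,0,0,0,0],
    [0,0,0,0,0,0],
  ],
)

```text
clock: 14.48
tool_pos: [0.4784, -0.1913, 0.0388]
orientation: [180.0, 0.0, -167.5]
force: [-0.2, -0.4, -4.7]
opening: 0.0239
gripper_force: 30.0
```

play_rows(
  plan=[
    [0,0,0,0,0,0],
    [0,0,0,0,0,0],
    [0,0,0,0,0,0],
    [0,0,0,0,0,0],
    [0,0,0,0,0,0],
    [0,0,0,0,0,0],
    [0,0,0,0,3,0],
    [0,0,0,0,3,0],
    [0,0,0,0,3,0],
    [0,0,0,0,3,0],
    [0,0,0,0,3,0],
    [0,0,0,0,3,0],
    [0,0,0,0,0,0],
    [0,0,0,0,0,0],
  ],
  grip=5,
)

```text
clock: 15.65
tool_pos: [0.4786, -0.1911, 0.038]
orientation: [180.0, -18.0, -167.5]
force: [0.2, -0.2, 0.5]
opening: 0.0498
gripper_force: 0.0
```

```bash
python3 -c "
from h import *
to(np.array([.479,-.191,.0385]),BR@Ro.from_euler('y',18,degrees=True).as_matrix());snap('wrist');show('wrist',['template'])"
```

```text
pos [ 0.4786 -0.1911  0.038 ] shift tool now [-0.03 -0.   -0.06] target axes [-0.03 -0.   -0.06] rotvec [0.03 0.04 0.01] F [ 0.22 -0.17  0.51] 15.65
wrist template [ 0.479 -0.192  0.003] 0.84
wrist template [ 0.34  -0.029 -0.002] 0.62
```

play_rows(
  plan=[
    [0,0,0,0,0,0],
    [0,0,0,0,0,0],
    [0,0,0,0,0,0],
    [0,0,0,0,0,0],
    [0,0,0,0,0,0],
    [0,0,0,0,0,0],
    [0,0,0,0,0,0],
    [0,0,0,0,0,0],
    [0,0,0,0,0,0],
    [0,0,0,0,0,0],
  ],
  grip=1.5,
)

```text
clock: 16.58
tool_pos: [0.4783, -0.1913, 0.039]
orientation: [180.0, -18.0, -167.5]
force: [-0.4, -0.4, 5.4]
opening: 0.0241
gripper_force: 30.0
```

play_rows(
  plan=[
    [0,0,0,0,0,0],
    [0.15,0,-0.48,0,0,0],
    [0.31,0,-0.95,0,0,0],
    [0.62,0,-1.9,0,0,0],
    [0.62,0,-1.9,0,0,0],
    [0.62,0,-1.9,0,0,0],
    [0.62,0,-1.9,0,0,0],
    [0.62,0,-1.9,0,0,0],
    [0.62,0,-1.9,0,0,0],
    [0.62,0,-1.9,0,0,0],
    [0.62,0,-1.9,0,0,0],
    [0.62,0,-1.9,0,0,0],
    [0.62,0,-1.9,0,0,0],
    [0.31,0,-0.95,0,0,0],
    [0,0,0,0,0,0],
    [0,0,0,0,0,0],
  ],
)

```text
clock: 17.92
tool_pos: [0.4778, -0.1911, 0.2632]
orientation: [179.9, -17.9, -167.5]
force: [0.7, -0.3, -5.2]
opening: 0.0239
gripper_force: 30.0
```

```bash
cat >> h.py <<'E'
TP=B@Ro.from_euler('y',18,degrees=True).as_matrix()@np.diag([-1,1,-1])
E
python3 -c "
from h import *
goto(np.array([.006,.002,.150]),TP);snap('side');show('side',['template']);snap('wrist');show('wrist',['template']);o=get_obs();print(o['tool_pos'],o['orientation'],o['opening'],o['gripper_force'])"
```

```text
bed pos mm [ -16.2 -287.8  206. ] world target [0.4776 0.1022 0.2238]
shift cm (in tool now) [-7.23 28.64  1.83] in target axes [-3.84 28.98  4.64]
rotvec [ -0.2  -27.42   3.52] F bed [-1.8  -0.46 -4.87] 17.9167
side template [ 0.478 -0.193  0.229] 0.84
side template [ 0.34  -0.024  0.003] 0.74
side template [0.335 0.216 0.002] 0.59
wrist template [ 0.331  0.225 -0.002] 0.88
wrist template [ 0.477 -0.195  0.226] 0.7
wrist template [ 0.34  -0.027  0.001] 0.59
[ 0.47736559 -0.19129401  0.26226196] [ 179.93093329  -18.09413422 -167.50112245] 0.02367338657705585 29.999313354492188
```

play_rows(
  plan=[
    [-0.3,1.3,-0.1,0,0,0],
    [-0.55,2.6,-0.18,0,0,0],
    [-0.55,2.6,-0.18,0,0,0],
    [-0.55,2.6,-0.18,0,0,0],
    [-0.55,2.6,-0.18,0,0,0],
    [-0.55,2.6,-0.18,0,0,0],
    [-0.55,2.6,-0.18,0,0,0],
    [-0.55,2.6,-0.18,0,0,0],
    [-0.55,2.6,-0.18,0,0,0],
    [-0.55,2.6,-0.18,0,0,0],
    [-0.55,2.6,-0.18,0,0,0],
    [-0.3,1.3,-0.1,0,0,0],
    [0,0,0,0,-3.9,0.5],
    [0,0,0,0,-3.9,0.5],
    [0,0,0,0,-3.9,0.5],
    [0,0,0,0,-3.9,0.5],
    [0,0,0,0,-3.9,0.5],
    [0,0,0,0,-3.9,0.5],
    [0,0,0,0,-3.9,0.5],
    [0,0,0,0,0,0],
  ],
)

```text
clock: 19.78
tool_pos: [0.476, 0.1002, 0.263]
orientation: [-179.7, 9.4, -170.9]
force: [-2.1, -0.0, -4.7]
opening: 0.0235
gripper_force: 30.0
```

```bash
python3 -c "
from h import *
goto(np.array([.006,.002,.091]),TP);print(get_obs()['joint_pos'])
print(np.round(TP.T@B@np.array([0,0,-1]),3), np.round(TP.T@B@np.array([1,0,0]),3))
for c in ['scene','side']: snap(c);show(c,['template'],n=2)
p=[(.482,.103,.227)]
E=1"
```

```text
bed pos mm [ 22.4   0.3 185.6] world target [0.5045 0.1065 0.1715]
shift cm (in tool now) [-1.38  0.21  9.5 ] in target axes [-1.36  0.17  9.5 ]
rotvec [-0.24 -0.09  0.09] F bed [-4.01  0.28 -3.21] 19.7833
[  38.97898343   -4.19658249  -29.66488299    5.87430267  -56.61839495
 -122.83383965]
[-0.309  0.     0.951] [-0.951  0.    -0.309]
scene template [ 0.337 -0.025 -0.004] 0.78
scene template [0.334 0.225 0.005] 0.64
side template [0.334 0.217 0.001] 0.85
side template [ 0.339 -0.025 -0.002] 0.8
```

play_rows(
  plan=[
    [0.78,0.1,0.25,-0.2,-0.1,0.1],
    [0.78,0.1,0.25,0,0,0],
    [-0.32,0,1,0,0,0],
    [-0.32,0,1,0,0,0],
    [-0.32,0,1,0,0,0],
    [-0.32,0,1,0,0,0],
    [-0.32,0,1,0,0,0],
    [-0.32,0,1,0,0,0],
    [-0.32,0,1,0,0,0],
    [-0.32,0,1,0,0,0],
    [-0.2,0,0.6,0,0,0],
    [0,0,0,0,0,0],
    [0,0,0,0,0,0],
    [0,0,0,0,0,0],
  ],
)

```text
clock: 21.15
tool_pos: [0.5051, 0.1078, 0.1765]
orientation: [-180.0, 9.5, -171.0]
force: [-0.1, 0.6, -3.9]
opening: 0.024
gripper_force: 30.0
```

```bash
python3 -c "
from h import *
goto(np.array([.006,.002,.091]),TP)
s=snap('side','side5.png');a=cv2.imread('pics/side5.png')[130:230,240:380];cv2.imwrite('pics/side5c.png',cv2.resize(a,None,fx=5,fy=5))"
```

```text
bed pos mm [ 9.1  3.3 95. ] world target [0.5045 0.1065 0.1715]
shift cm (in tool now) [ 0.17 -0.13  0.48] in target axes [ 0.17 -0.13  0.48]
rotvec [-0.03 -0.02 -0.  ] F bed [-1.82  0.65 -3.41] 21.15
```

View pics/side5c.png

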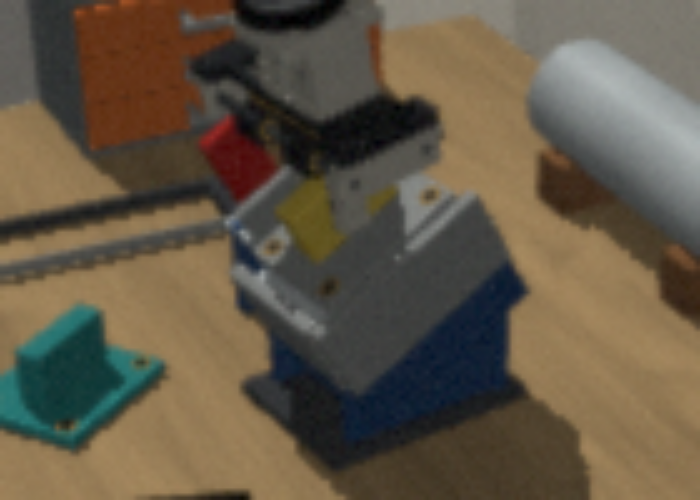

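The crop shows the plate square inside the fences, with bushes at about (272,246), (330,287) and (430,195) px. Contact hasn't happened yet. Now a slow descent by feel.

play_rows(
  plan=[
    [0.2,-0.1,0.2,0,0,0],
    [0,0,0.25,0,0,0],
    [-0.06,0,0.2,0,0,0],
    [-0.06,0,0.2,0,0,0],
    [-0.06,0,0.2,0,0,0],
    [0,0,0,0,0,0],
    [0,0,0,0,0,0],
  ],
)

```text
clock: 21.78
tool_pos: [0.5066, 0.107, 0.1658]
orientation: [-180.0, 9.4, -171.0]
force: [-3.8, 1.8, -0.6]
opening: 0.0238
gripper_force: 30.0
```

```bash
python3 -c "
from h import *
goto(np.array([.005,.002,.080]),TP)"
```

```text
bed pos mm [ 5.3  2.2 84.9] world target [0.5086 0.1071 0.1613]
shift cm (in tool now) [-0.12 -0.02  0.48] in target axes [-0.12 -0.02  0.48]
rotvec [-0.03 -0.05 -0.  ] F bed [-3.35  2.38  1.02] 21.7833
```

Contact: the force along the bed normal rose by about 4.6 N. I'll hold briefly, check, then release with a limited opening.

play_rows(
  plan=[
    [0,0,0,0,0,0],
    [0,0,0,0,0,0],
    [0,0,0,0,0,0],
    [0,0,0,0,0,0],
  ],
)

```text
clock: 22.12
tool_pos: [0.5066, 0.107, 0.1658]
orientation: [-180.0, 9.5, -171.0]
force: [-3.5, 1.0, -0.3]
opening: 0.0238
gripper_force: 30.0
```

```bash
python3 -c "
from h import *
goto(np.array([.005,.002,.080]),TP)
for c in ['scene','side']: snap(c);show(c,['template'],n=3)
goto(np.array([.005,.002,.080]),TP)"
```

```text
bed pos mm [ 5.3  2.2 84.9] world target [0.5086 0.1071 0.1613]
shift cm (in tool now) [-0.13 -0.02  0.48] in target axes [-0.12 -0.02  0.48]
rotvec [-0.03 -0.05 -0.01] F bed [-3.1   1.53  1.22] 22.1167
scene template [ 0.34  -0.024 -0.001] 0.75
scene template [0.526 0.113 0.134] 0.61
scene template [0.329 0.224 0.002] 0.53
side template [ 0.34  -0.023 -0.   ] 0.63
side template [0.526 0.111 0.134] 0.59
side template [0.333 0.216 0.001] 0.59
bed pos mm [ 5.3  2.2 84.9] world target [0.5086 0.1071 0.1613]
shift cm (in tool now) [-0.12 -0.02  0.48] in target axes [-0.12 -0.02  0.48]
rotvec [-0.03 -0.04 -0.  ] F bed [-2.53  1.2   1.38] 22.3167
```

play_rows(
  plan=[
    [0,0,0,0,0,0],
    [0,0,0,0,0,0],
    [0,0,0,0,0,0],
    [0,0,0,0,0,0],
    [0,0,0,0,0,0],
    [0,0,0,0,0,0],
    [0,0,0,0,0,0],
    [0,0,0,0,0,0],
    [0,0,0,0,0,0],
    [0,0,0,0,0,0],
  ],
  grip=4.2,
)

```text
clock: 23.15
tool_pos: [0.5066, 0.107, 0.1657]
orientation: [-180.0, 9.5, -171.0]
force: [-0.5, 0.5, -0.4]
opening: 0.0419
gripper_force: 0.0
```

play_rows(
  plan=[
    [0,0,-0.5,0,0,0],
    [0,0,-1,0,0,0],
    [0,0,-1.5,0,0,0],
    [0,0,-2,0,0,0],
    [0,0,-2,0,0,0],
    [0,0,-2,0,0,0],
    [0,0,-2,0,0,0],
    [0,0,-1,0,0,0],
    [0,0,0,0,0,0],
  ],
)

```text
clock: 23.9
tool_pos: [0.4879, 0.1045, 0.2868]
orientation: [179.9, 9.7, -171.0]
force: [0.1, 0.1, 0.5]
opening: 0.0419
gripper_force: 0.0
```

```bash
python3 -c "
from h import *
for c in ['scene','side','wrist']: s=snap(c,c+'6.png');show(c,['template','side_stop_tab'],n=3)
print(get_obs()['tool_pos'],O,B[:,0],B[:,1],B[:,2])
a=cv2.imread('pics/side6.png')[110:230,240:400];b=cv2.imread('pics/wrist6.png')
a=cv2.resize(a,(400,300));b=cv2.resize(b,(400,250));cv2.imwrite('pics/c6.png',np.vstack([a,b]))"
```

```text
scene template [0.518 0.111 0.129] 0.86
scene template [0.332 0.22  0.002] 0.78
side template [0.335 0.218 0.001] 0.75
side template [0.52  0.104 0.132] 0.64
side template [ 0.338 -0.025 -0.003] 0.64
side side_stop_tab [0.47  0.246 0.173] 0.61
wrist template [ 0.332  0.222 -0.003] 0.92
wrist template [0.519 0.105 0.13 ] 0.87
wrist side_stop_tab [0.476 0.247 0.177] 0.82
[0.48704893 0.10389636 0.28337898] [0.54106062 0.11020686 0.088     ] [0.87614206 0.13832963 0.46177918] [-0.15595312  0.98776446  0.        ] [-0.45612906 -0.07201591  0.88699492]
```

View pics/c6.png

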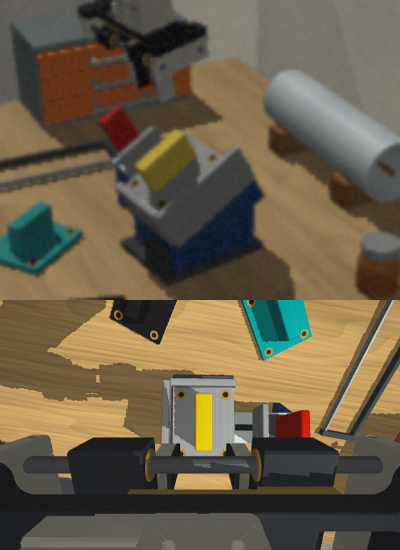

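The template lies flat on the pile: the yellow bar is at about (165,152) in the top crop and (203,422) in the lower one, straight between the fences. The tab is at about (293,425), still out. Next I close the fingers and go outside the tab to push it.

```bash
python3 -c "
from kin import *
q0=get_obs()['joint_pos']
for y,z in [(.187,.17),(.187,.082),(.125,.082)]:
    print(ik(O+B@np.array([.0,y,z]),TP,q0))
goto(np.array([.0,.187,.17]),TP);goto(np.array([.0,.187,.082]),TP)"
```

```text
(array([  60.083521  ,    0.83358745,  -29.45641358,    9.13193989,
        -54.05928483, -146.11395584]), np.float64(7.216449660063518e-15))
(array([  56.04520324,    8.81916336,  -32.18023861,   10.21791244,
        -42.9537702 , -144.19363459]), np.float64(4.13169498614252e-13))
(array([  50.47558831,    6.66395237,  -34.48877134,    9.39338388,
        -42.08687145, -138.11024064]), np.float64(1.7985612998927536e-14))
bed pos mm [ 42.    2.2 198.4] world target [0.4344 0.2827 0.2388]
shift cm (in tool now) [ 3.11 18.49  3.98] in target axes [ 3.12 18.48  4.  ]
rotvec [-0.07 -0.11 -0.  ] F bed [-0.07  0.04  0.16] 24.35
bed pos mm [ 42.    2.2 198.4] world target [0.4745 0.289  0.1607]
shift cm (in tool now) [ 0.38 18.5  12.35] in target axes [ 0.4  18.48 12.37]
rotvec [-0.07 -0.11 -0.  ] F bed [-0.07  0.04  0.16] 24.35
```

play_rows(
  plan=[
    [0.39,2.31,0,0,0,0],
    [0.39,2.31,0,0,0,0],
    [0.39,2.31,0,0,0,0],
    [0.39,2.31,0,0,0,0],
    [0.39,2.31,0,0,0,0],
    [0.39,2.31,0,0,0,0],
    [0.39,2.31,0,0,0,0],
    [0.39,2.31,0,0,0,0],
    [0,0,2,0,0,0],
    [0,0,2,0,0,0],
    [-0.34,0,1.05,0,0,0],
    [-0.34,0,1.05,0,0,0],
    [-0.34,0,1.05,0,0,0],
    [-0.34,0,1.05,0,0,0],
    [-0.34,0,1.05,0,0,0],
    [-0.34,0,1.05,0,0,0],
    [-0.34,0,1.05,0,0,0],
    [-0.34,0,1.05,0,0,0],
    [0,0,0,0,0,0],
  ],
  grip=0,
)

```text
clock: 25.93
tool_pos: [0.4747, 0.2883, 0.1586]
orientation: [-179.9, 9.3, -171.1]
force: [-0.4, -0.1, -1.3]
opening: 0.0002
gripper_force: 0.0
```

```bash
python3 -c "
from h import *
goto(np.array([.0,.14,.082]),TP);snap('scene');show('scene',['side_stop_tab'])"
```

```text
bed pos mm [ -0.8 186.3  80.1] world target [0.4818 0.2426 0.1607]
shift cm (in tool now) [-0.02 -4.63 -0.2 ] in target axes [-0.02 -4.63 -0.21]
rotvec [-0.15 -0.18 -0.03] F bed [-0.94 -0.04 -0.93] 25.9333
scene side_stop_tab [0.475 0.245 0.177] 0.87
```

play_rows(
  plan=[
    [0,-0.5,0,0,0,0],
    [0,-0.5,0,0,0,0],
    [0,-0.5,0,0,0,0],
    [0,-0.5,0,0,0,0],
    [0,-0.5,0,0,0,0],
    [0,-0.5,0,0,0,0],
    [0,-0.5,0,0,0,0],
    [0,-0.5,0,0,0,0],
    [0,-0.5,0,0,0,0],
    [0,-0.4,0,0,0,0],
    [0,0,0,0,0,0],
  ],
)

```text
clock: 26.95
tool_pos: [0.4823, 0.2397, 0.1611]
orientation: [-180.0, 9.4, -171.1]
force: [-0.7, 0.8, 0.4]
opening: 0.0002
gripper_force: 0.1
```

```bash
python3 -c "
from h import *
goto(np.array([.0,.129,.082]),TP);snap('side');show('side',['side_stop_tab']);snap('scene');show('scene',['side_stop_tab'])
print(O+B@np.array([0,.101,.1]))"
```

```text
bed pos mm [  0.2 137.1  82.3] world target [0.4835 0.2317 0.1607]
shift cm (in tool now) [ 0.01 -0.81  0.03] in target axes [ 0.01 -0.81  0.03]
rotvec [-0.05 -0.05 -0.04] F bed [-0.38  0.9   0.6 ] 26.95
side side_stop_tab [0.473 0.21  0.173] 0.61
scene side_stop_tab [0.48  0.212 0.178] 0.81
[0.47969645 0.20276948 0.17669949]
```

Tab moves with the fingers, with about 8–9 mm left. I'll push on gently to the end stop, watching the force.

play_rows(
  plan=[
    [0,-0.2,0,0,0,0],
    [0,-0.2,0,0,0,0],
    [0,-0.2,0,0,0,0],
    [0,-0.1,0,0,0,0],
    [0,0,0,0,0,0],
  ],
)

```text
clock: 27.57
tool_pos: [0.4833, 0.2335, 0.161]
orientation: [-180.0, 9.4, -171.0]
force: [-0.7, 1.1, -0.8]
opening: 0.0005
gripper_force: 0.6
```

play_rows(
  plan=[
    [0,-0.1,0,0,0,0],
    [0,-0.1,0,0,0,0],
    [0,0,0,0,0,0],
  ],
)

```text
clock: 27.82
tool_pos: [0.4836, 0.2316, 0.161]
orientation: [-180.0, 9.5, -171.0]
force: [-1.2, 1.5, -1.6]
opening: 0.0003
gripper_force: 0.7
```

play_rows(
  plan=[
    [0,-0.1,0,0,0,0],
    [0,-0.1,0,0,0,0],
    [0,0,0,0,0,0],
  ],
)

```text
clock: 28.07
tool_pos: [0.4839, 0.2312, 0.1611]
orientation: [179.9, 9.5, -171.0]
force: [-5.6, 9.1, -2.0]
opening: 0.0002
gripper_force: 4.6
```

play_rows(
  plan=[
    [0,-0.1,0,0,0,0],
    [0,-0.1,0,0,0,0],
    [0,0,0,0,0,0],
  ],
)

```text
clock: 28.32
tool_pos: [0.484, 0.2309, 0.1612]
orientation: [179.7, 9.5, -171.0]
force: [-10.5, 16.3, -2.7]
opening: 0.0003
gripper_force: 9.0
```

The force rises sharply at the expected position, which is the end stop. Backing off and retracting.

play_rows(
  plan=[
    [0,0.5,0,0,0,0],
    [0,1,0,0,0,0],
    [0,1,0,0,0,0],
    [0,1,0,0,0,0],
    [0,0,-1.5,0,0,0],
    [0,0,-2,0,0,0],
    [0,0,-2,0,0,0],
    [0,0,-2,0,0,0],
    [0,0,-2,0,0,0],
    [0,0,-2,0,0,0],
    [0,0,0,0,0,0],
  ],
)

```text
clock: 29.23
tool_pos: [0.4611, 0.2611, 0.2789]
orientation: [179.8, 9.7, -171.0]
force: [0.6, 0.5, 1.0]
opening: 0.0002
gripper_force: 0.0
```

```bash
python3 -c "
from h import *
for c in ['scene','side','wrist']: s=snap(c,c+'7.png');show(c,['template','side_stop_tab'],n=2)
print(O+B@np.array([0,0,.046]),get_obs()['force'])
a=cv2.imread('pics/side7.png')[110:230,240:400];b=cv2.imread('pics/scene7.png')[140:240,290:420]
a=cv2.resize(a,(400,300));b=cv2.resize(b,(390,300));cv2.imwrite('pics/c7.png',np.hstack([a,b]))"
```

```text
scene template [0.516 0.111 0.125] 0.9
scene template [ 0.338 -0.026 -0.002] 0.75
scene side_stop_tab [0.481 0.205 0.179] 0.63
side template [0.516 0.11  0.13 ] 0.88
side template [ 0.339 -0.025 -0.   ] 0.78
side side_stop_tab [0.477 0.206 0.174] 0.63
side side_stop_tab [ 0.548 -0.401  0.002] 0.51
wrist template [0.518 0.107 0.133] 0.7
wrist template [ 0.33   0.222 -0.004] 0.65
wrist side_stop_tab [0.482 0.207 0.175] 0.57
[0.52007868 0.10689413 0.12880177] [ 0.345278   -1.15159508 -0.52118768]
```

View pics/c7.png

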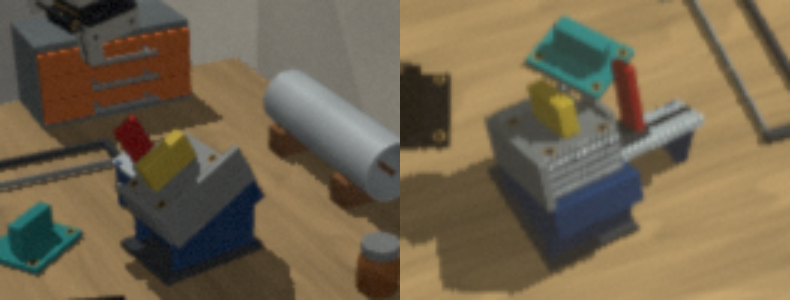

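The crops show the red tab fully in at about (628,95) px, with the template flat and square on the pile and its bar at about (167,158). The positions agree and the robot is clear, so I'll hand the job in.

```bash
python3 -c "
from plant import *
print(close_job())"
```

```text
the job is handed in; nothing more can be done
None
```

The template was lowered onto the pile with about 5 N of contact and let go, the side stop was pushed to its end stop, and the job was handed in at about 29 s; the hand-in did not return a verdict.

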